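# Fold the flap and shut the drawing case

## Robot

A 7-joint arm with a two-finger parallel gripper is mounted at the origin on the work surface. World frame = base frame: x ahead of the robot, y to its left, z up, the work surface at z = 0. Lengths are in mm, angles in degrees, forces in N, time in s.
With the tool pointing down it reaches from about 400 to 850 mm from the base axis. Payload 4.5 kg.
Tool frame: the origin (TCP) lies between the finger pads; the fingertips stand 11 mm ahead of it and the grasp point (between the pads) lies 8 mm behind it; z points along the fingers, y is the line along which they close (so a half turn about z gives the same grasp; the last joint's range is limited). The gripper opens to 88 mm and grips with 3 to 60 N. Pads are 18 mm wide; open, the fingers measure 123 mm over their backs; the gripper's body (75 mm by 187 mm) begins 45 mm behind the grasp point.
Start: joints at [66.738, 39.483, -11.15, 89.685, 9.013, 51.709, -12.324], TCP at [266.13, -565.535, 223.143] pointing down, gripper open.
Joint ranges: [-172.22, 172.22], [-26.19, 119.32], [-84.43, 86.54], [7.71, 146.69], [-57.33, 237.33], [2.42, 119.75], [-152.13, 152.13]. Speed limits (degrees/s): [147.25, 147.25, 180, 180, 180, 180, 180].

## Interface

Orientations are given as [roll, pitch, yaw] about the fixed x, y, z axes, in that order (R = Rz(yaw) Ry(pitch) Rx(roll)).
In Python, from plant import env gives the robot as it stands.
- The arm moves only by the tool play_rows, never from a script. Its argument "targets" is a list of rows, each a list of 7 numbers: the turn, a rotation vector about the tool's x, y, z in rad, then the shift along the tool's x, y, z in m, then the closure in counts, from 0 (fully open) to 255 (shut). A call has 1 to 12 rows; each row shifts and turns the commanded pose from where the row before left it, along the tool's axes as they then stand; what a row does not reach is not made up. A row lasts 1/10 s, in which the tool goes at most 50 mm and 8.59 degrees, less where a joint would pass 70% of its speed; a pose out of reach is approached as far as the arm can. A call with a gripper value outside its range is refused whole. The fingers move at their own pace and stop on an object; "squeeze" is the grip in N (left out, the last holds). Time passes only in rows, so rows that do not move let the fingers close. It gives the time, the measured TCP pose, the force, the opening and the grip force at its end, in the units of the state.
- env.read_state(): the state, without advancing time (a new reading comes with each control period).
- env.get_image(name): name is "scene" or "top" or "wrist"; returns a dict with "image" (400x640x3 uint8, red, green, blue), "fx", "fy", "cx", "cy" (pixels), "R" (3x3) and "t" (3): a world point X has camera coordinates R X + t; the wrist camera has in their place "tool_from_camera" (4x4, takes a point from camera to tool coordinates, whose origin is the TCP and whose axes are the flange's). Camera axes: x right, y down, z forward; pixel columns grow to the right and rows downward; lengths in mm; the calibration is good to about 2 mm. A picture is of the moment at which its call begins: read the wrist's pose just before it. There is no depth.
- env.close_job(): hands the job in; it is judged then, once.
Trained networks look in a picture, given as the dict that the camera call returned (one of the last four; its "shot" number tells which), for a name from the list of things; names that differ only in an ending like _2 or _b are one class to them, and where a whole thing is asked for, a point or a joint stands for the part that bears it (a point fixed in the world has none). Each returns a list of dicts, best first, with "conf" (0 to 1); they miss things now and then, are a little off and sometimes report something else, mostly with a low value. They report only what shows in the picture. A call takes as long as a camera call.
- env.spot_in(picture, label): "bbox" ([left, top, right, bottom] in pixels, round what is visible of it).
The state is a dict: "time_s": time; "q": joint angles; "dq": joint speeds; "effort": joint torques, N m; "eef_pos": TCP position; "orientation": TCP orientation; "contact_force": force on the tool from outside, world axes, zero at the start; "ft_torque": the same for the moment, N m; "gripper_width": finger opening in mm; "finger_force": force on a finger pad.
Only numpy, scipy, OpenCV 4.12 (cv2) and the standard library are available. Lean on these libraries where they do the work, as an engineer would, in place of code of your own. Each camera call takes 0.05 s, during which the arm holds its last target. There are 200 camera calls.

## Task

Pack up the grey steel drawing case on the lithographer's bench: first push the upright wooden flap over with the fingertips until it lies flat inside the case, and only then push the standing steel cover over from its outer side until it is fully shut. Do it gently, without pinching the flap or the cover, and leave the crayons, the slip stone in the case and the things around it where they lie.

Things in the scene. Friction and masses are not known exactly. Their poses are not given: they have to be found in the camera images.
- case: Grey steel tray fixed to the bench, 200 mm along its x, 200 mm along its y, 80 mm high, walls 4 mm. Origin: centre of its underside, on the bench; z up, x roughly away from the robot (yaw within 0.6 rad), y to the left. The flap is hinged along its right (-y) rim, the cover along its left (+y) rim, both axes parallel to its x. Crayons and slip stone lie inside.
- flap (a joint): Flap angle, rad: 0 = folded level, about 1.57 = upright (starts 1.35 to 1.65, stops at 0 and 1.75). Plywood, 176 mm along the hinge, 110 mm hinge to free edge, 6 mm thick. Folded, it points to the case's +y, upper face 75 mm above the bench, 5 mm under the rim; upright, that face looks to -y. Stiff hinge: stays where left; 2 to 4 N at 85 mm moves it. Upright, it blocks the cover.
- flap_hinge (a point): Middle of the flap's hinge axis (mid-thickness of the board): in the case's frame x 0, y -90 mm, z 72 mm.
- flap_edge (a point): Middle of the flap's free edge, on the face that is uppermost when folded (outward when standing): 110 mm from the hinge axis along the board and 3 mm to that face's side.
- cover (a joint): Cover angle, rad: 0 = shut, about 1.57 = upright, more = leaning outward (starts 1.5 to 1.85, stops at 0 and 1.95). Flat grey steel sheet, 200 mm along the hinge, 200 mm hinge to free edge, 4 mm thick, 0.38 kg. Shut, it points to the case's -y, outer face 84.5 mm above the bench; upright, that face looks to +y. Stiff hinge: stays where left; 0.5 to 4 N at 170 mm moves it.
- cover_hinge (a point): Middle of the cover's hinge axis (at the sheet's inner face): in the case's frame x 0, y 100 mm, z 80.5 mm.
- cover_edge (a point): Middle of the cover's free edge, on its outer face: 200 mm from the hinge axis along the sheet and 4 mm to the outer side. A small thin steel hasp, 30 mm wide, hangs there on the inner side (look only).
- crayon1: Black square crayon stick, 110 x 13 x 13 mm, lying loose in the case under the flap; origin at the centre of its underside. Leave alone.
- crayon2: A second crayon like the first, beside it in the case. Leave alone.
- slip_stone: Grey abrasive bar, 100 x 22 x 16 mm, lying loose in the case on the cover's side; origin at the centre of its underside. Leave alone.
- tin: Plain metal tin, 68 mm across, 50 mm high, loose on the bench to the left of the case, about 200 mm from its centre; origin at the centre of its underside. Leave alone.
- ink_knife: Ink knife with a dark wooden handle and a flat steel blade, 220 mm long, lying on the bench to the right of the case, about 185 mm from its centre and 18 mm high; origin under its middle, x along it. Leave alone.
- gum_jar: Amber glass jar with a steel cap, 60 mm across, 75 mm high, loose on the bench beyond the case, about 145 mm from its centre; origin at the centre of its underside. Leave alone.

How it is judged:
By the outcome, as a careful person would: the job done as asked, in the order asked, and still so for the second after the job is handed in, with the robot touching nothing.
It also fails if it takes over 61 s, if anything falls off the work surface, if the arm or the gripper's body presses on something with over 40 N, if the wrist force passes 120 N, or if a joint passes its speed limit or range.

## Working session

There is one attempt and no reset: what is moved stays moved. The work goes in short steps, Python scripts to look and compute and a tool call to move; the robot and the scene stay as the last step left them, time stands still between calls to the robot, and variables do not carry over. Pictures are saved under pics/ and viewed, at most 10 in all, crops included, and the job is handed in when it is done.

Besides the shell and the picture viewer there is one more tool, called as name(argument=value, ...) on one line, values as JSON. play_rows: Moves the arm, as the interface text tells. Its arguments: {"type":"object","properties":{"targets":{"type":"array","items":{"type":"array","items":{"type":"number"}}},"squeeze":{"type":"number"}},"required":["targets"]}

```bash
mkdir -p pics; ls; python3 - <<'E'
from plant import env
import cv2,json,numpy as np
s=env.read_state();print(s)
for n in("scene","top"):
    p=env.get_image(n);cv2.imwrite(f"pics/{n}0.png",p["image"][:,:,::-1])
    print(n,p["fx"],p["fy"],p["cx"],p["cy"],np.array(p["R"]).tolist(),list(p["t"]))
    for l in("case","flap","cover","flap_edge","cover_edge","flap_hinge","cover_hinge","tin","ink_knife","gum_jar","slip_stone","crayon1"):
        print(l,[(np.round(d["bbox"]).tolist(),round(d["conf"],2)) for d in env.spot_in(p,l)[:2]])
print(env.read_state()["time_s"])
E
```

```text
pics
{'time_s': 0.0, 'q': array([ 66.73831218,  39.53328421, -11.14423111,  89.74309288,
         9.01140973,  51.71001396, -12.32439884]), 'dq': array([ 0.05038363,  0.08674835,  0.00794728,  0.03792509, -0.03069075,
        0.04459321, -0.02710472]), 'effort': array([-4.28046851e-04, -5.27561688e+01, -1.26665957e+00, -1.53428113e+01,
       -5.26303018e-02,  6.60761187e-03,  1.30760650e-04]), 'eef_pos': array([ 265.77075192, -564.95812652,  222.31696752]), 'orientation': array([-1.79895543e+02,  7.04499924e-03,  2.52016114e+01]), 'contact_force': array([-0.20767461, -0.46097035, -0.42454115]), 'ft_torque': array([-0.00237171, -0.02678931,  0.02913926]), 'finger_force': 0.0, 'gripper_width': 87.85156935000472}
scene 493.9976109840201 493.9976109840201 320.87150295498657 200.3631531727735 [[-0.7790552108136695, 0.6267870536954893, 0.014524731453510945], [0.464747610432426, 0.5928905061650537, -0.6576401039297228], [-0.4208118785174898, -0.5055876155713019, -0.7531922237247983]] [np.float64(368.02445932305847), np.float64(-260.022477330016), np.float64(1314.0950542639757)]
case []
fla
[... 887 characters left out ...]
287560274)]
case [([231.0, 135.0, 390.0, 289.0], 0.78)]
flap [([341.0, 192.0, 383.0, 285.0], 0.91)]
cover [([286.0, 184.0, 313.0, 229.0], 0.63), ([227.0, 135.0, 296.0, 252.0], 0.57)]
flap_edge [([344.0, 192.0, 383.0, 285.0], 0.71)]
cover_edge []
flap_hinge [([343.0, 192.0, 387.0, 288.0], 0.89)]
cover_hinge [([229.0, 132.0, 298.0, 251.0], 0.88)]
tin [([220.0, 184.0, 255.0, 214.0], 0.91), ([342.0, 192.0, 384.0, 285.0], 0.69)]
ink_knife [([396.0, 190.0, 428.0, 291.0], 0.88)]
gum_jar [([351.0, 155.0, 384.0, 192.0], 0.61), ([342.0, 195.0, 384.0, 284.0], 0.28)]
slip_stone [([288.0, 186.0, 314.0, 228.0], 0.65)]
crayon1 [([337.0, 219.0, 356.0, 267.0], 0.63), ([315.0, 210.0, 341.0, 261.0], 0.61)]
1.3
```

```bash
python3 - <<'E'
import cv2
a=cv2.imread("pics/top0.png")[110:310,200:460];cv2.imwrite("pics/t.png",cv2.resize(a,None,fx=3,fy=3,interpolation=2)[:600])
a=cv2.imread("pics/scene0.png")[80:270,230:450];cv2.imwrite("pics/s.png",cv2.resize(a,None,fx=3,fy=3,interpolation=2))
E
```

```text
(no output)
```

View pics/t.png

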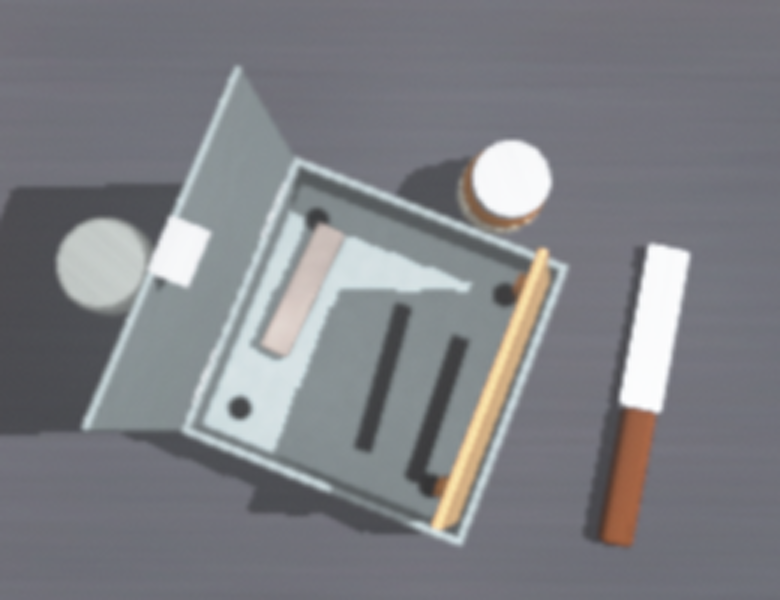

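View pics/s.png

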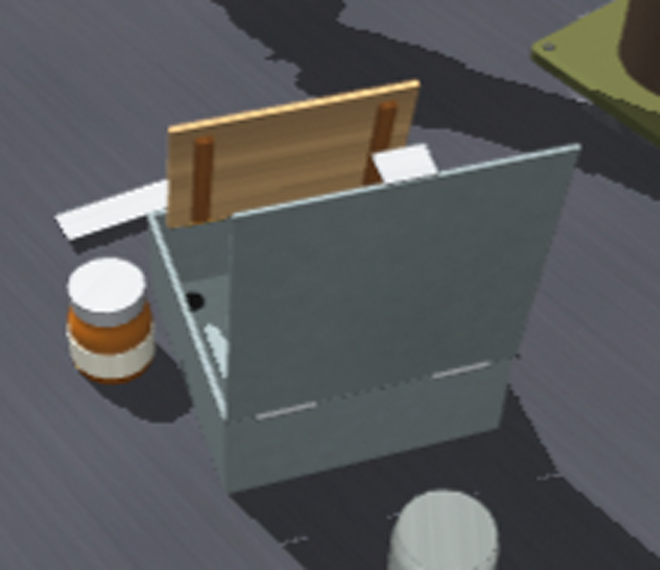

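```bash
cat > geo.py <<'E'
import numpy as np
def flap(a,d,n,x):   # point d along board, n to the outer side
    return [x,-90+d*np.cos(a)-n*np.sin(a),72+d*np.sin(a)+n*np.cos(a)]
def cover(b,d,n,x):
    return [x,100-d*np.cos(b)+n*np.sin(b),80.5+d*np.sin(b)+n*np.cos(b)]
def world(c,P):
    P=np.atleast_2d(P);x,y,w=c[:3];R=np.array([[np.cos(w),-np.sin(w),0],[np.sin(w),np.cos(w),0],[0,0,1]])
    return P@R.T+[x,y,0]
def px(p,X):
    c=np.asarray(X)@np.array(p["R"]).T+np.array(p["t"])
    return np.c_[p["fx"]*c[:,0]/c[:,2]+p["cx"],p["fy"]*c[:,1]/c[:,2]+p["cy"]]
E
cat > fit.py <<'E'
from plant import env
import numpy as np
from scipy.optimize import least_squares
from geo import *
cam={n:env.get_image(n) for n in("top","scene")}
o={"top":np.array([200,110]),"scene":np.array([230,80])}
def mod(v):
    a,b=v[3:]
    rim=[[100,100,80],[100,-100,80],[-100,-100,80],[-100,100,80]]
    # top: visible outline corners
    T=rim+[cover(b,200,2,100),cover(b,200,2,-100),flap(a,110,0,88),flap(a,110,0,-88)]
    S=[rim[0],rim[1],cover(b,200,2,100),cover(b,200,2,-100),flap(a,110,0,88),flap(a,110,0,-88)]
    return px(cam["top"],world(v,T)),px(cam["scene"],world(v,S))
mt=np.array([(298,160),(566,266),(461,542),(186,430),(238,68),(83,428),(543,250),(437,530)])/3+o["top"]
ms=np.array([(228,418),(152,215),(235,213),(578,148),(168,128),(418,84)])/3+o["scene"]
f=lambda v:np.concatenate([(x-y).ravel() for x,y in zip(mod(v),(mt,ms))])
r=least_squares(f,[550,-20,-.35,1.5,1.7],x_scale=[10,10,.1,.1,.1],loss="soft_l1")
print(r.x);print(f(r.x).reshape(-1,2).round(1).tolist())
for l,h in(("tin",50),("gum_jar",75),("ink_knife",18)):
    u=np.mean([b for b in [env.spot_in(cam["top"],l)[0]["bbox"]]],0);p=cam["top"]
    d=np.array(p["R"]).T@[((u[0]+u[2])/2-p["cx"])/p["fx"],((u[1]+u[3])/2-p["cy"])/p["fy"],1];C=-np.array(p["R"]).T@p["t"]
    X=C+d*(h/2-C[2])/d[2]; w=r.x[2]
    print(l,X.round(),"case frame",(np.array([[np.cos(w),np.sin(w)],[-np.sin(w),np.cos(w)]])@(X[:2]-r.x[:2])).round())
E
python3 fit.py
```

```text
[ 4.75376385e+02  5.62262415e+01 -3.73738246e-01  1.36867510e+00
  1.68394808e+00]
[[-1.2, -0.9], [0.5, 0.0], [-0.1, 1.3], [-1.8, 0.6], [-0.5, -0.7], [-0.3, 0.9], [0.0, -0.6], [-0.7, -0.2], [-1.6, -0.4], [-2.0, -1.7], [-0.9, -0.0], [0.6, -2.0], [0.0, -0.4], [0.0, -1.5]]
tin [536. 248.  25.] case frame [-13. 201.]
gum_jar [591. -36.  38.] case frame [141. -43.]
ink_knife [ 441. -140.    9.] case frame [  39. -195.]
```

play_rows(targets=[[0,0,-0.127,0,0,0,255],[0,0,-0.127,0,0,0,255],[0,0,-0.127,0,0,0,255],[0,0,-0.127,0,0,0,255],[0,0,-0.127,0,0,0,255],[0,0,-0.122,0,0,0,255],[0,0,0,0.03,0,0,255],[0,0,0,0.04,0,0,255],[0,0,0,0.04,0,0,255],[0,0,0,0.04,0,0,255],[0,0,0,0.04,0,0,255],[0,0,0,0.04,0,0,255]], squeeze=5)

```text
time_s: 2.75
eef_pos: [350.6, -350.1, 223.3]
orientation: [180.0, 0.0, 68.5]
contact_force: [1.1, 1.1, 0.2]
gripper_width: 0.3
finger_force: 0.0
```

```bash
cat > st.py <<'E'
from plant import env
import numpy as np
s=env.read_state();w=-.3737;d=s["eef_pos"]-[475.4,56.2,0]
x,y=np.array([[np.cos(w),np.sin(w)],[-np.sin(w),np.cos(w)]])@d[:2]
print("t",s["time_s"],"case x %.1f y %.1f z %.1f"%(x,y,d[2]),s["orientation"].round(2),"F",s["contact_force"].round(2),"q",s["q"].round(),s["gripper_width"])
E
python3 st.py
```

```text
t 2.75 case x 32.2 y -423.8 z 223.3 [1.7996e+02 1.0000e-02 6.8550e+01] F [1.07 1.14 0.19] q [ 55.  31. -23. 111.  18.  41.  -1.] 0.31836944929534255
```

play_rows(targets=[[0,0,0,0.04,-0.002,0,255],[0,0,0,0.04,-0.002,0,255],[0,0,0,0.04,-0.002,0,255],[0,0,0,0.04,-0.002,0,255],[0,0,0,0.04,-0.002,0,255],[0,0,0,0.04,0,0,255],[0,0,0,0.035,0,0,255],[0,0,0,0.02,0,0,255],[0,0,0,0,0,0.02,255],[0,0,0,0,0,0.025,255],[0,0,0,0,0,0.012,255],[0,0,0,0,0,0,255]])

```text
time_s: 3.95
eef_pos: [447.7, -73.0, 165.0]
orientation: [-179.8, 0.1, 68.6]
contact_force: [0.3, -0.1, -0.0]
gripper_width: 0.5
finger_force: 0.0
```

```bash
python3 st.py; python3 - <<'E'
from plant import env
import cv2
from geo import *
p=env.get_image("scene");a=p["image"][60:270,210:450,::-1]
cv2.imwrite("pics/s1.png",cv2.resize(a,None,fx=2.5,fy=2.5))
# tool waypoints for flap: corner at d=85
pr=None
for a in np.linspace(1.37,0,15):
    _,y,z=flap(a,85,3,0);q=np.array([y-9,z+11])
    print(round(a,2),q.round(1),(q-pr).round(1) if pr is not None else "");pr=q
E
```

```text
t 3.95 case x 21.4 y -130.4 z 165.0 [-1.7984e+02  6.0000e-02  6.8600e+01] F [ 0.32 -0.12 -0.03] q [ 15.  34. -18. 121.  21.  28. -40.] 0.5085963427567298
1.37 [-85.  166.9] 
1.27 [-76.9 165.1] [ 8.1 -1.8]
1.17 [-68.9 162.6] [ 7.9 -2.6]
1.08 [-61.3 159.2] [ 7.6 -3.3]
0.98 [-54.  155.2] [ 7.3 -4. ]
0.88 [-47.2 150.5] [ 6.8 -4.7]
0.78 [-40.9 145.1] [ 6.3 -5.4]
0.68 [-35.1 139.1] [ 5.8 -6. ]
0.59 [-29.9 132.6] [ 5.2 -6.5]
0.49 [-25.4 125.6] [ 4.5 -7. ]
0.39 [-21.6 118.2] [ 3.8 -7.4]
0.29 [-18.5 110.5] [ 3.1 -7.7]
0.2 [-16.2 102.5] [ 2.3 -8. ]
0.1 [-14.7  94.3] [ 1.5 -8.2]
0.0 [-14.  86.] [ 0.7 -8.3]
```

View pics/s1.png

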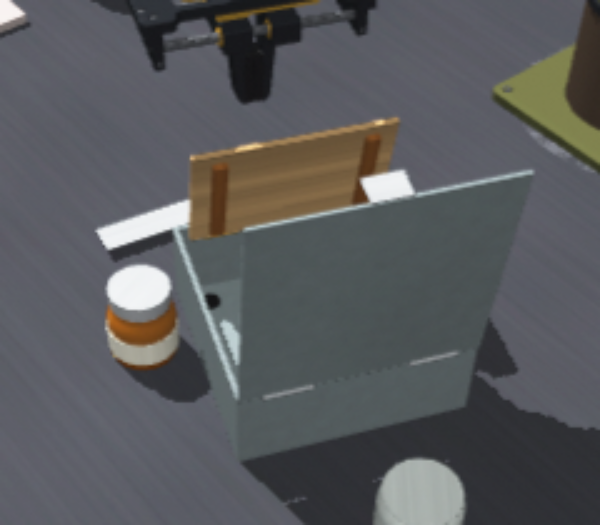

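play_rows(targets=[[0,0,0,0.015,0,0,255],[0,0,0,0.015,0,0,255],[0,0,0,0.008,0,0,255],[0,0,0,0.004,0,0,255],[0,0,0,0.004,0,0,255],[0,0,0,0.004,0,0,255],[0,0,0,0.004,0,0.001,255],[0,0,0,0.004,0,0.001,255],[0,0,0,0.004,0,0.001,255],[0,0,0,0.004,0,0.001,255],[0,0,0,0,0,0,255]])

```text
time_s: 5.1
eef_pos: [473.1, -11.0, 162.0]
orientation: [180.0, -0.0, 68.6]
contact_force: [1.1, 0.8, 1.7]
gripper_width: 0.8
finger_force: 1.1
```

```bash
python3 st.py
```

```text
t 5.1 case x 22.4 y -63.4 z 162.0 [ 1.7998e+02 -3.0000e-02  6.8620e+01] F [1.05 0.79 1.73] q [  6.  35. -17. 119.  20.  29. -46.] 0.7684178969591019
```

play_rows(targets=[[0,0,0,0.0047,0,0.0029,255],[0,0,0,0.0047,0,0.0029,255],[0,0,0,0.0034,0,0.0024,255],[0,0,0,0.0034,0,0.0024,255],[0,0,0,0.0032,0,0.0027,255],[0,0,0,0.0032,0,0.0027,255],[0,0,0,0.0029,0,0.003,255],[0,0,0,0.0029,0,0.003,255],[0,0,0,0.0026,0,0.0033,255],[0,0,0,0.0026,0,0.0033,255],[0,0,0,0.0023,0,0.0035,255],[0,0,0,0.0023,0,0.0035,255]])

```text
time_s: 6.3
eef_pos: [486.7, 23.8, 126.3]
orientation: [180.0, 0.0, 68.6]
contact_force: [-0.7, -1.6, 2.4]
gripper_width: 0.6
finger_force: 1.1
```

```bash
python3 st.py
```

```text
t 6.3 case x 22.4 y -26.0 z 126.3 [1.7999e+02 1.0000e-02 6.8570e+01] F [-0.66 -1.63  2.4 ] q [  0.  39. -14. 118.  21.  25. -51.] 0.5820313088844637
```

Contact is light and on path; continue to near level.

play_rows(targets=[[0,0,0,0.002,0,0.0038,255],[0,0,0,0.002,0,0.0038,255],[0,0,0,0.0015,0,0.0038,255],[0,0,0,0.0015,0,0.0038,255],[0,0,0,0.0012,0,0.004,255],[0,0,0,0.0012,0,0.004,255],[0,0,0,0.0008,0,0.004,255],[0,0,0,0.0008,0,0.004,255],[0,0,0,0.0004,0,0.003,255],[0,0,0,0,0,0.002,255],[0,0,0,0,0,0.001,255],[0,0,0,0,0,0,255]])

```text
time_s: 7.5
eef_pos: [490.7, 34.3, 89.2]
orientation: [-180.0, 0.0, 68.6]
contact_force: [-0.5, 0.5, 1.1]
gripper_width: 0.7
finger_force: 0.5
```

```bash
python3 st.py
```

```text
t 7.5 case x 22.2 y -14.8 z 89.2 [-1.7999e+02  2.0000e-02  6.8570e+01] F [-0.52  0.48  1.05] q [ -3.  43. -11. 119.  23.  20. -53.] 0.6761228187906276
```

Tip is at about 78; step down slowly until the stop shows in the force.

play_rows(targets=[[0,0,0,0,0,0.001,255],[0,0,0,0,0,0.001,255],[0,0,0,0,0,0.001,255],[0,0,0,0,0,0,255],[0,0,0,0,0,0,255]])

```text
time_s: 8.0
eef_pos: [490.8, 34.3, 86.3]
orientation: [180.0, 0.0, 68.6]
contact_force: [0.5, 1.0, 0.7]
gripper_width: 0.2
finger_force: 0.6
```

play_rows(targets=[[0,0,0,0,0,0.0005,255],[0,0,0,0,0,0.0005,255],[0,0,0,0,0,0,255],[0,0,0,0,0,0,255]])

```text
time_s: 8.4
eef_pos: [490.8, 34.4, 85.3]
orientation: [180.0, 0.0, 68.6]
contact_force: [0.0, -0.7, 0.9]
gripper_width: 0.6
finger_force: 0.8
```

play_rows(targets=[[0,0,0,0,0,0.0005,255],[0,0,0,0,0,0.0005,255],[0,0,0,0,0,0,255],[0,0,0,0,0,0,255]])

```text
time_s: 8.8
eef_pos: [490.8, 34.3, 84.3]
orientation: [-180.0, 0.0, 68.6]
contact_force: [0.1, 1.1, 1.6]
gripper_width: 0.2
finger_force: 0.8
```

play_rows(targets=[[0,0,0,0,0,0.0005,255],[0,0,0,0,0,0.0005,255],[0,0,0,0,0,0,255],[0,0,0,0,0,0,255]])

```text
time_s: 9.2
eef_pos: [490.8, 34.3, 83.3]
orientation: [-180.0, 0.0, 68.6]
contact_force: [0.7, 0.4, 1.5]
gripper_width: 0.6
finger_force: 0.7
```

```bash
python3 - <<'E'
from plant import env
import cv2
p=env.get_image("scene");a=p["image"][60:270,230:450,::-1]
q=env.get_image("top");b=q["image"][110:310,200:420,::-1]
cv2.imwrite("pics/s2.png",cv2.resize(cv2.hconcat([a[:200],b]),(792,360)))
E
```

```text
(no output)
```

View pics/s2.png

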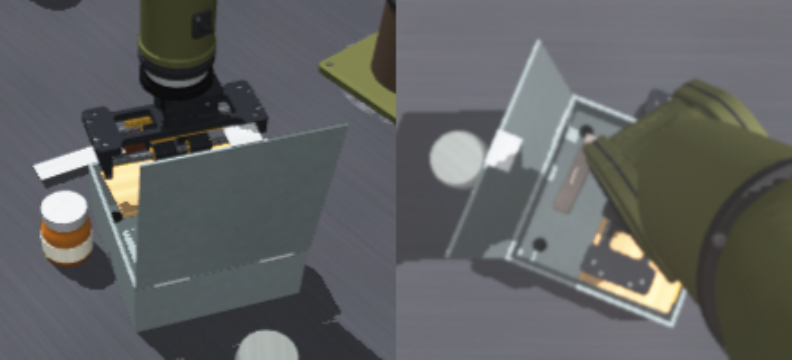

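play_rows(targets=[[0,0,0,0,0,0.0005,255],[0,0,0,0,0,0.0005,255],[0,0,0,0,0,0,255],[0,0,0,0,0,0,255]])

```text
time_s: 9.7
eef_pos: [490.8, 34.4, 82.3]
orientation: [-180.0, 0.0, 68.6]
contact_force: [-0.1, 0.5, 1.4]
gripper_width: 0.3
finger_force: 0.8
```

play_rows(targets=[[0,0,0,0,0,0.0005,255],[0,0,0,0,0,0.0005,255],[0,0,0,0,0,0,255],[0,0,0,0,0,0,255]])

```text
time_s: 10.1
eef_pos: [490.8, 34.3, 81.2]
orientation: [-180.0, 0.0, 68.6]
contact_force: [-0.7, 0.4, 1.1]
gripper_width: 0.0
finger_force: 0.7
```

```bash
python3 - <<'E'
from plant import env
import cv2
p=env.get_image("wrist")
cv2.imwrite("pics/w1.png",p["image"][:,:,::-1]);print(p["tool_from_camera"],p["fx"],p["cx"],p["cy"])
E
```

```text
[[-5.37377421e-04 -9.50948655e-01 -3.09348295e-01  7.95243851e+01]
 [ 9.99999837e-01 -4.51906444e-04 -3.47949254e-04  2.62055385e+00]
 [ 1.91085387e-04 -3.09348432e-01  9.50948743e-01 -1.62045459e+02]
 [ 0.00000000e+00  0.00000000e+00  0.00000000e+00  1.00000000e+00]] 284.7380420585287 327.21952729552703 198.3992931553725
```

View pics/w1.png

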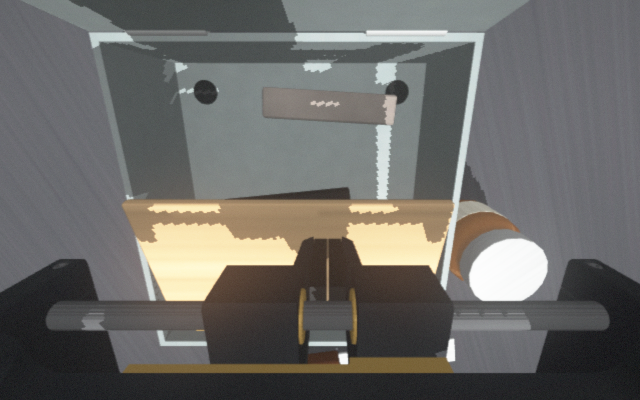

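play_rows(targets=[[0,0,0,0,0,-0.005,255],[0,0,0,0,0,-0.01,255],[0,0,0,0,0,-0.015,255],[0,0,0,0,0,-0.015,255],[0,0,0,0,0,-0.015,255],[0,0,0,0,0,0,255],[0,0,0,0,0,0,255]])

```text
time_s: 10.85
eef_pos: [490.9, 34.2, 141.6]
orientation: [180.0, -0.0, 68.5]
contact_force: [0.6, 0.7, -0.4]
gripper_width: 0.8
finger_force: 0.0
```

```bash
python3 st.py; python3 - <<'E'
from plant import env
import cv2
p=env.get_image("wrist")["image"][:,:,::-1]
q=env.get_image("scene")["image"][60:220,240:368,::-1]
cv2.imwrite("pics/w2.png",cv2.hconcat([cv2.resize(p,(480,300)),cv2.resize(q,(240,300))]))
E
```

```text
t 10.85 case x 22.4 y -14.8 z 141.6 [ 1.7996e+02 -1.0000e-02  6.8550e+01] F [ 0.57  0.74 -0.36] q [  0.  38. -15. 117.  20.  28. -51.] 0.7549374903717999
```

View pics/w2.png

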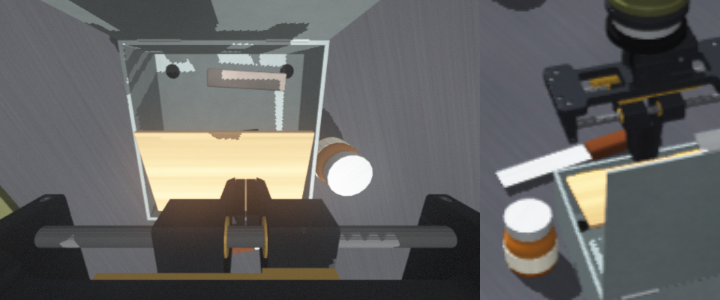

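```bash
python3 - <<'E'
from plant import env
from geo import *
c=[475.4,56.2,-.3737];p=env.get_image("scene")
print("s1 tip for z=154,167,180", ((px(p,world(c,[[21.4,-130.4,z] for z in(154,167,180)]))-[210,60])*2.5).round())
print("w2 tip z=130,143,156", ((px(p,world(c,[[22.4,-14.8,z] for z in(130.6,143.6,156.6)]))-[240,60])*1.875).round()+[480,0])
for a in(0,.25):
  print(a,px(p,world(c,[flap(a,110,3,88),flap(a,110,-3,88),flap(a,0,3,88)])).round(1).tolist())
E
```

```text
s1 tip for z=154,167,180 [[249. 119.]
 [248. 107.]
 [248.  94.]]
w2 tip z=130,143,156 [[640. 172.]
 [640. 163.]
 [641. 154.]]
0 [[299.1, 189.7], [299.2, 191.7], [285.3, 153.6]]
0.25 [[298.3, 179.0], [298.5, 181.5], [285.2, 153.4]]
```

play_rows(targets=[[0,0,0,0,0,0.015,255],[0,0,0,0,0,0.015,255],[0,0,0,0,0,0.015,255],[0,0,0,0,0,0.008,255],[0,0,0,0.0005,0,0.004,255],[0,0,0,0.0005,0,0.004,255],[0,0,0,0.0005,0,0.004,255],[0,0,0,0.0005,0,0.003,255],[0,0,0,0,0,0.003,255],[0,0,0,0,0,0.003,255],[0,0,0,0,0,0.002,255],[0,0,0,0,0,0,255]])

```text
time_s: 12.2
eef_pos: [491.9, 36.2, 65.1]
orientation: [180.0, 0.0, 68.6]
contact_force: [-0.0, -0.6, 0.9]
gripper_width: 0.7
finger_force: 0.1
```

```bash
python3 st.py; python3 - <<'E'
from plant import env
import cv2
p=env.get_image("wrist")["image"][:,:,::-1]
cv2.imwrite("pics/w3.png",p)
# flap edge row: strong wood/steel change along columns
hsv=cv2.cvtColor(p,cv2.COLOR_BGR2HSV)
m=((hsv[:,:,0]>8)&(hsv[:,:,0]<25)&(hsv[:,:,1]>70))
for c in(180,220,260,400,420):print(c,[r for r in range(100,399) if m[r,c]][:3])
for r in(210,220,230):
  k=[c for c in range(640) if m[r,c]];print(r,k[:1],k[-1:])
E
```

```text
t 12.2 case x 22.6 y -12.6 z 65.1 [179.98   0.    68.57] F [-0.02 -0.57  0.94] q [ -4.  46.  -9. 119.  24.  17. -55.] 0.656223120835539
180 [196, 197, 198]
220 [196, 197, 198]
260 [196, 197, 198]
400 [196, 197, 198]
420 [196, 197, 198]
210 [129] [449]
220 [132] [447]
230 [134] [519]
```

play_rows(targets=[[0,0,0,0,0,0.001,255],[0,0,0,0,0,0.001,255],[0,0,0,0,0,0.001,255],[0,0,0,0,0,0.001,255],[0,0,0,0,0,0,255],[0,0,0,0,0,0,255]])

```text
time_s: 12.85
eef_pos: [491.5, 36.1, 61.2]
orientation: [-180.0, 0.0, 68.6]
contact_force: [-0.1, 1.3, 0.5]
gripper_width: 0.3
finger_force: 0.3
```

play_rows(targets=[[0,0,0,0,0,0.001,255],[0,0,0,0,0,0.001,255],[0,0,0,0,0,0,255]])

```text
time_s: 13.15
eef_pos: [491.6, 36.1, 59.8]
orientation: [180.0, 0.0, 68.6]
contact_force: [-0.4, -0.3, 7.6]
gripper_width: 0.7
finger_force: 3.7
```

play_rows(targets=[[0,0,0,0,0,0.001,255],[0,0,0,0,0,0.0005,255],[0,0,0,0,0,0,255]])

```text
time_s: 13.45
eef_pos: [491.6, 36.2, 59.5]
orientation: [179.9, 0.0, 68.6]
contact_force: [-3.8, -0.7, 22.6]
gripper_width: 0.8
finger_force: 11.1
```

play_rows(targets=[[0,0,0,0,0,-0.002,255],[0,0,0,0,0,-0.01,255],[0,0,0,0,0,-0.03,255],[0,0,0,0,0,-0.035,255],[0,0,0,0,0,-0.035,255],[0,0,0,0,0,-0.035,255],[0,0,0,0,0,-0.035,255],[0,0,0,0,0,-0.035,255],[0,0,0,0,0,-0.025,255],[0,0,0,0,0,0,255],[0,0,0,0,0,0,255]])

```text
time_s: 14.55
eef_pos: [491.2, 36.1, 299.9]
orientation: [180.0, 0.0, 68.6]
contact_force: [-0.2, -0.2, -0.6]
gripper_width: 0.6
finger_force: 0.0
```

```bash
python3 st.py; python3 - <<'E'
from plant import env
import cv2
from geo import *
c=[475.4,56.2,-.3737]
p=env.get_image("scene")
for a in(0,.05,.1):print(a,px(p,world(c,[flap(a,110,3,88),flap(a,110,3,-88)])).round(1).tolist())
a=p["image"][60:220,230:390,::-1]
w=env.get_image("wrist")["image"][:,:,::-1]
cv2.imwrite("pics/s3.png",cv2.hconcat([cv2.resize(a,(320,320),interpolation=2),cv2.resize(w,(480,320))]))
E
```

```text
t 14.55 case x 22.0 y -12.9 z 299.9 [1.7999e+02 1.0000e-02 6.8570e+01] F [-0.23 -0.25 -0.63] q [  5.  25. -22. 106.  12.  52. -44.] 0.5514675949223502
0 [[299.1, 189.7], [380.0, 171.9]]
0.05 [[299.0, 187.7], [380.2, 169.9]]
0.1 [[298.9, 185.7], [380.4, 167.9]]
```

View pics/s3.png

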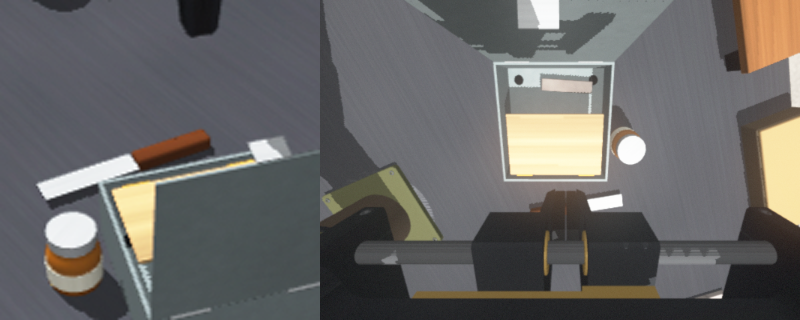

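play_rows(targets=[[0,0,0,0.02,0,0,255],[0,0,0,0.035,0,0,255],[0,0,0,0.035,0,0,255],[0,0,0,0.035,0,0,255],[0,0,0,0.035,0,0,255],[0,0,0,0.02,0,0,255],[0,0,0,0,0,0.02,255],[0,0,0,0,0,0.025,255],[0,0,0,0,0,0.015,255],[0,0,0,0,0,0,255],[0,0,0,0,0,0,255]])

```text
time_s: 15.75
eef_pos: [556.9, 203.8, 239.0]
orientation: [-179.9, 0.1, 68.6]
contact_force: [-0.2, 0.3, 0.6]
gripper_width: 0.3
finger_force: 0.0
```

```bash
python3 st.py; python3 - <<'E'
from geo import *
pr=None
for b in np.linspace(1.68,0,25):
    d=np.linspace(172,200,8);P=np.array([cover(b,x,4,0) for x in d])
    q=np.array([P[:,1].max()+9,P[0,2]-15])
    print(round(b,2),q.round(1),(q-pr).round(1) if pr is not None else "");pr=q
E
```

```text
t 15.75 case x 22.0 y 167.1 z 239.0 [-1.7991e+02  8.0000e-02  6.8590e+01] F [-0.22  0.28  0.59] q [-13.  37. -20.  94.  15.  52. -60.] 0.3499022922565924
1.68 [134.8 236. ] 
1.61 [120.8 237.2] [-13.9   1.2]
1.54 [107.7 237.5] [-13.1   0.3]
1.47 [ 95.7 237. ] [-12.   -0.5]
1.4 [ 83.7 235.7] [-12.   -1.4]
1.33 [ 71.9 233.5] [-11.8  -2.2]
1.26 [ 60.2 230.5] [-11.7  -3. ]
1.19 [ 48.8 226.7] [-11.4  -3.8]
1.12 [ 37.7 222.1] [-11.1  -4.6]
1.05 [ 26.9 216.7] [-10.8  -5.4]
0.98 [ 16.5 210.6] [-10.4  -6.1]
0.91 [  6.6 203.7] [-9.9 -6.8]
0.84 [ -2.8 196.2] [-9.4 -7.5]
0.77 [-11.7 188.1] [-8.9 -8.1]
0.7 [-20.  179.4] [-8.3 -8.7]
0.63 [-27.6 170.1] [-7.6 -9.3]
0.56 [-34.6 160.3] [-7.  -9.8]
0.49 [-40.9 150. ] [ -6.3 -10.3]
0.42 [-46.4 139.3] [ -5.5 -10.7]
0.35 [-51.2 128.2] [ -4.8 -11.1]
0.28 [-55.2 116.9] [ -4.  -11.4]
0.21 [-58.4 105.3] [ -3.2 -11.6]
0.14 [-60.8  93.5] [ -2.4 -11.8]
0.07 [-62.3  81.5] [ -1.5 -11.9]
0.0 [-63.   69.5] [ -0.7 -12. ]
```

play_rows(targets=[[0,0,0,-0.01,0,0.001,255],[0,0,0,-0.015,0,0.001,255],[0,0,0,-0.005,0,0,255],[0,0,0,-0.003,0,0,255],[0,0,0,-0.003,0,0,255],[0,0,0,-0.004,0,0,255],[0,0,0,-0.005,0,0,255],[0,0,0,-0.005,0,0,255],[0,0,0,-0.005,0,0,255],[0,0,0,-0.005,0,0,255],[0,0,0,0,0,0,255]])

```text
time_s: 16.85
eef_pos: [534.9, 146.7, 237.6]
orientation: [-180.0, 0.1, 68.5]
contact_force: [2.0, 1.4, -0.0]
gripper_width: 0.8
finger_force: 0.5
```

```bash
python3 st.py
```

```text
t 16.85 case x 22.3 y 105.9 z 237.6 [-1.7997e+02  1.0000e-01  6.8510e+01] F [ 2.01  1.37 -0.  ] q [ -7.  34. -21. 101.  15.  48. -57.] 0.7584933521245111
```

Contact as expected (about 2.4 N). Follow the arc in ~6 mm rows.

play_rows(targets=[[0,0,0,-0.005,0,0.0003,255],[0,0,0,-0.005,0,0.0003,255],[0,0,0,-0.006,0,0.0007,255],[0,0,0,-0.006,0,0.0007,255],[0,0,0,-0.006,0,0.0011,255],[0,0,0,-0.006,0,0.0011,255],[0,0,0,-0.0059,0,0.0015,255],[0,0,0,-0.0058,0,0.0015,255],[0,0,0,-0.0057,0,0.0019,255],[0,0,0,-0.0057,0,0.0019,255],[0,0,0,-0.0055,0,0.0023,255],[0,0,0,-0.0055,0,0.0023,255]])

```text
time_s: 18.05
eef_pos: [510.2, 84.2, 222.0]
orientation: [-180.0, 0.0, 68.6]
contact_force: [1.1, 1.6, -0.1]
gripper_width: 0.7
finger_force: 1.1
```

```bash
python3 st.py
```

```text
t 18.05 case x 22.2 y 38.8 z 222.0 [-1.7999e+02  1.0000e-02  6.8570e+01] F [ 1.11  1.62 -0.06] q [ -1.  32. -21. 108.  16.  43. -53.] 0.7175867826491698
```

play_rows(targets=[[0,0,0,-0.0055,0,0.0027,255],[0,0,0,-0.0055,0,0.0027,255],[0,0,0,-0.0052,0,0.003,255],[0,0,0,-0.0052,0,0.003,255],[0,0,0,-0.005,0,0.0034,255],[0,0,0,-0.005,0,0.0034,255],[0,0,0,-0.0047,0,0.0037,255],[0,0,0,-0.0047,0,0.0037,255],[0,0,0,-0.0045,0,0.004,255],[0,0,0,-0.0045,0,0.004,255],[0,0,0,-0.0042,0,0.0044,255],[0,0,0,-0.0042,0,0.0044,255]])

```text
time_s: 19.25
eef_pos: [489.1, 30.0, 179.5]
orientation: [180.0, 0.0, 68.6]
contact_force: [0.7, 2.1, 1.0]
gripper_width: 0.5
finger_force: 0.8
```

```bash
python3 st.py
```

```text
t 19.25 case x 22.3 y -19.3 z 179.5 [1.800e+02 1.000e-02 6.857e+01] F [0.66 2.06 0.98] q [  3.  34. -19. 115.  19.  34. -51.] 0.5001924972615321
```

play_rows(targets=[[0,0,0,-0.0039,0,0.0047,255],[0,0,0,-0.0039,0,0.0047,255],[0,0,0,-0.0035,0,0.0049,255],[0,0,0,-0.0035,0,0.0049,255],[0,0,0,-0.0032,0,0.0051,255],[0,0,0,-0.0032,0,0.0051,255],[0,0,0,-0.0028,0,0.0054,255],[0,0,0,-0.0028,0,0.0054,255],[0,0,0,-0.0024,0,0.0055,255],[0,0,0,-0.0024,0,0.0055,255],[0,0,0,-0.002,0,0.0057,255],[0,0,0,-0.002,0,0.0057,255]])

```text
time_s: 20.45
eef_pos: [476.2, -2.9, 116.8]
orientation: [180.0, 0.0, 68.6]
contact_force: [-0.4, 0.2, 1.5]
gripper_width: 0.2
finger_force: 0.6
```

```bash
python3 st.py
```

```text
t 20.45 case x 22.3 y -54.8 z 116.8 [1.7999e+02 1.0000e-02 6.8570e+01] F [-0.41  0.24  1.48] q [  4.  40. -15. 120.  25.  23. -52.] 0.16172325453920217
```

play_rows(targets=[[0,0,0,-0.0016,0,0.0058,255],[0,0,0,-0.0016,0,0.0058,255],[0,0,0,-0.0012,0,0.0059,255],[0,0,0,-0.0012,0,0.0059,255],[0,0,0,-0.0008,0,0.005,255],[0,0,0,-0.0007,0,0.005,255],[0,0,0,-0.0004,0,0.004,255],[0,0,0,-0.0002,0,0.003,255],[0,0,0,0,0,0.002,255],[0,0,0,0,0,0.001,255],[0,0,0,0,0,0.001,255],[0,0,0,0,0,0,255]])

```text
time_s: 21.65
eef_pos: [473.3, -10.0, 72.8]
orientation: [-180.0, 0.0, 68.6]
contact_force: [0.4, 0.4, 0.3]
gripper_width: 0.6
finger_force: 0.0
```

play_rows(targets=[[0,0,0,0,0,0.001,255],[0,0,0,0,0,0.001,255],[0,0,0,0,0,0,255]])

```text
time_s: 21.95
eef_pos: [473.3, -10.0, 70.7]
orientation: [-180.0, 0.0, 68.6]
contact_force: [-0.4, 0.6, -0.5]
gripper_width: 0.4
finger_force: 0.0
```

play_rows(targets=[[0,0,0,0,0,0.001,255],[0,0,0,0,0,0.0005,255],[0,0,0,0,0,0,255]])

```text
time_s: 22.25
eef_pos: [473.4, -10.0, 69.4]
orientation: [180.0, 0.0, 68.6]
contact_force: [-0.2, -1.3, 1.5]
gripper_width: 0.4
finger_force: 1.0
```

play_rows(targets=[[0,0,0,0,0,0.0007,255],[0,0,0,0,0,0,255],[0,0,0,0,0,0,255]])

```text
time_s: 22.55
eef_pos: [473.4, -10.0, 69.3]
orientation: [180.0, 0.0, 68.6]
contact_force: [-1.7, -1.1, 10.4]
gripper_width: 0.3
finger_force: 5.0
```

Firm stop at the expected shut height. Lift clear and check.

play_rows(targets=[[0,0,0,0,0,-0.002,255],[0,0,0,0,0,-0.01,255],[0,0,0,0,0,-0.03,255],[0,0,0,0,0,-0.035,255],[0,0,0,0,0,-0.035,255],[0,0,0,0,0,-0.035,255],[0,0,0,0,0,-0.035,255],[0,0,0,-0.035,0,-0.02,255],[0,0,0,-0.035,0,0,255],[0,0,0,-0.035,0,0,255],[0,0,0,0,0,0,255],[0,0,0,0,0,0,255]])

```text
time_s: 23.75
eef_pos: [434.8, -108.0, 271.0]
orientation: [180.0, -0.0, 68.5]
contact_force: [-0.3, 0.4, 0.8]
gripper_width: 0.5
finger_force: 0.0
```

```bash
python3 st.py; python3 - <<'E'
from plant import env
import cv2
from geo import *
c=[475.4,56.2,-.3737]
p=env.get_image("scene");t=env.get_image("top")
for b in(0,.05):print(b,(2.5*(px(p,world(c,[cover(b,200,4,100),cover(b,200,4,-100)]))-[230,60])*[400/400,1]).round().tolist())
a=cv2.resize(p["image"][60:260,230:390,::-1],None,fx=2.5,fy=2.5,interpolation=2)
b=cv2.resize(t["image"][110:310,200:360,::-1],None,fx=2.5,fy=2.5,interpolation=2)
cv2.imwrite("pics/f.png",cv2.hconcat([a,b]))
E
```

```text
t 23.75 case x 22.1 y -167.7 z 271.0 [ 1.7998e+02 -1.0000e-02  6.8470e+01] F [-0.26  0.42  0.8 ] q [ 26.  24. -26. 115.  14.  45. -30.] 0.5047201982865069
0 [[121.0, 221.0], [338.0, 178.0]]
0.05 [[121.0, 213.0], [340.0, 169.0]]
```

View pics/f.png

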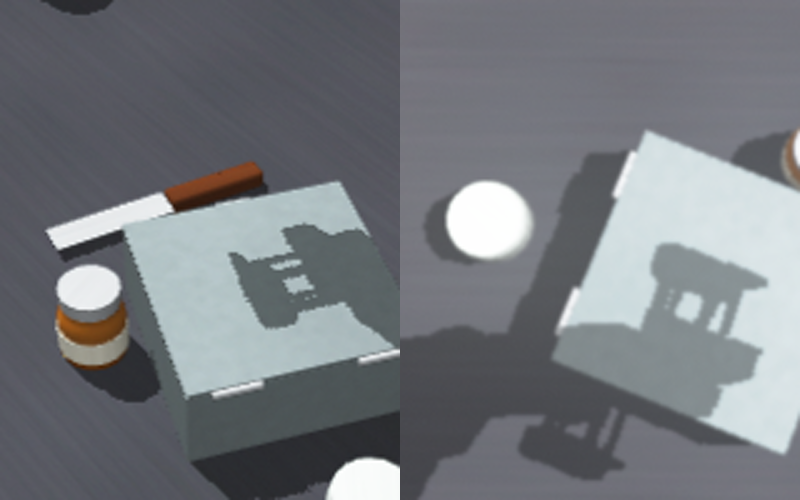

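The cover is shut: its edge corners are at (124,226) and (340,181), matching the predicted zero-angle corners at (121,221) and (338,178). The jar, tin and knife have not moved.

```bash
python3 -c "
from plant import env
print(env.close_job())"
```

```text
the job is handed in; nothing more can be done
None
```

The case is packed and handed in at about 24 s: the flap was pushed flat first (peak contact about 23 N), then the cover shut (about 10 N), and the jar, tin and knife look unmoved; the crayons and stone could not be checked once it was shut.

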